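Ready the parts tester for a customer

ROBOT

A 6-joint arm with a two-finger parallel gripper is mounted at the origin on the work surface. World frame = base frame: x ahead of the robot, y to its left, z up, the work surface at z = 0. Lengths are in m, angles in degrees, forces in N, time in s.
With the tool pointing down it reaches from about 0.375 to 0.9 m from the base axis. Payload 3.1 kg.
Tool frame: the origin (TCP) lies midway between the tips of the shut fingers; the grasp point (between the pads) lies 19 mm behind it; z points along the fingers, y is the direction in which the jaws open and shut (so a half turn about z gives the same grasp; the last joint's range is limited). The gripper opens to 87 mm and grips with 3 to 60 N. Pads are 19 mm wide; open, the fingers measure 117 mm over their backs; the gripper's body (75 mm by 190 mm) begins 51 mm behind the grasp point.
Start: joints at [55.949, 30.224, 82.088, -0, 67.689, -10.227], TCP at [0.252, 0.572, 0.223] pointing down, gripper open.
Joint ranges: [-176.69, 176.69], [-43.24, 126.21], [12.49, 139.97], [-82, 262], [0, 151.66], [-163.58, 163.58]. Speed limits (degrees/s): [159.86, 159.86, 180, 180, 180, 180].

INTERFACE

Orientations are given as a 3x3 rotation matrix whose columns are the frame's x, y, z axes.
In Python, from rig import bot, capture, get_calibration gives the robot as it stands.
- The arm moves only by the tool play_rows, never from a script. Its arguments are lists of equal length, an entry for each row: "fingers": the closure in counts, from 0 (fully open) to 255 (shut); "linear": the shift along the tool's x, y, z in mm, a list of three; "rot": the turn, a rotation vector about the tool's x, y, z in degrees, a list of three. A call has 1 to 20 rows; each row is the pose to reach, as a shift and turn from the pose commanded when the call began, along the tool's axes at that moment; what a row does not reach only later rows make up. A row lasts 1/10 s, in which the tool goes at most 50 mm and 8.59 degrees, less where a joint would pass 70% of its speed; a pose out of reach is approached as far as the arm can. A call with a gripper value outside its range is refused whole. The fingers move at their own pace and stop on an object; the grip force is fixed at half the most. Time passes only in rows, so rows that repeat a pose let the fingers close. It gives the time, the measured TCP pose, the force and the opening at its end, in the units of the state.
- bot.read_state(): the state, without advancing time (a new reading comes with each control period).
- capture(name): name is "side" or "top"; returns the picture (400x640x3 uint8, red, green, blue); there is no depth.
- get_calibration(name): a dict with "vfov" (degrees; the focal length in pixels is half the picture's height over the tangent of half this angle, whatever the lens; pixels are square), "cx", "cy" (the principal point, pixels), "dist" ([k1, k2, p1, p2, k3] as OpenCV has them; the pictures are not rectified), "camera_from_world" (4x4, takes a point from world to camera coordinates). Camera axes: x right, y down, z forward; pixel columns grow to the right and rows downward; lengths in m; the calibration is good to about 2 mm. A picture is of the moment at which its call begins. get_calibration takes no time and is no camera call.
- bot.hand_in(): hands the job in, once; it reports no verdict.
The state is a dict: "time_s": time; "joint_positions": joint angles; "qvel": joint speeds; "tau": joint torques, N m; "position": TCP position; "tcp_rot": TCP orientation; "force": force on the tool from outside, world axes, zero at the start; "moment": the same for the moment, N m; "opening": opening from 0.0 (shut) to 1.0 (fully open).
Only numpy, scipy, OpenCV 4.12 (cv2) and the standard library are available. Lean on these libraries where they do the work, as an engineer would, in place of code of your own. Each camera call takes 0.05 s, during which the arm holds its last target.

TASK

A customer across the stall wants to try his relay in the parts tester: with the lid still shut, turn the voltage dial until its pointer stands on the one long mark of its scale, and leave it there. Then raise the sprung lid of the test bay to 60 degrees open and finish while still holding it there with the fingers, because it springs shut when let go. Leave the other wares where they are.

Things in the scene. Friction and masses are not known exactly. Their poses are not given: they have to be found in the camera images.
- tester: Parts tester: heavy grey box, fixed, 220 mm deep (its x), 340 mm wide (its y), 90 mm high. Origin: centre of its underside. Its x axis points away from the robot (turned up to 0.35 rad), y left, z up. The left 140 mm of its top is a flat deck with the dial; the right 200 mm is the test bay under the dark hinged lid.
- dial (a joint): Voltage dial, rad; grows clockwise from above; stops at 0 and 4.71. At 0 the pointer (white line on one half of the black bar grip) points along the tester's -x (to the robot), at 1.571 along its +y. Marks every 30 degrees from 0 to 270: nine short, the long thick one at 2.618 (150 degrees). Friction 0.03 N m; stays where left.
- dial_grip (a point): On the dial's vertical axis, 127 mm above the table, at grip height. The bar grip is 42 mm long, 14 mm thick, its top 7 mm above this point; it stands on a 44 mm disc whose top is 23 mm below this point, over a 68 mm flange on the deck. Turns with the dial: its x axis lies along the bar, away from the pointer end.
- dial_mark (a point): Middle of the long mark printed on the deck's scale plate, 45 mm from the dial's axis.
- lid (a joint): Opening angle of the lid, rad: 0 shut (level), grows as its far edge rises and swings towards the robot; stop at 1.5. 60 degrees = 1.047. A spring and its weight close it from any angle: about 3 to 4 N at the pull when shut, 4 to 5 N at 60 degrees.
- lid_hinge (a point): Middle of the hinge line, on the edge of the bay nearest the robot, 90 mm above the table. The hinge line runs along the tester's y axis.
- lid_pull (a point): Grip point of the pull: upright metal tab on the lid, 14 mm thick along the hinge line, 36 mm long across it, 46 mm high; point 16 mm below its top, 30 mm above the lid's upper face. Moves with the lid: 180 mm from the hinge along the lid, 38 mm above it. Lid 214 x 198 x 8 mm, 0.3 to 0.55 kg; tab mid-width, 34 mm from the far edge. Pinched on its flat sides it can pivot between the fingers.
- carton_blue: Bystander: dark blue carton, 80 x 110 x 80 mm high, left of the tester. Origin: centre of its underside.
- carton_red: Bystander: dull red carton, 70 x 70 x 65 mm high, right of the tester. Origin: centre of its underside.
- filter: Bystander: white oil filter, 72 mm across, 88 mm high, right of the tester. Origin: centre of its underside.
- pulley: Bystander: steel pulley, 90 mm across, 32 mm high, beyond the tester. Origin: centre of its underside.
- spanner: Bystander: steel spanner, 180 mm long, lying on the robot's side of the tester. Origin: middle, underside.
- jar: Bystander: jar, 64 mm across, 85 mm high, left of the tester. Origin: centre of its underside.
- relay: Bystander: black relay, a 28 mm block 26 mm high, on the tester's deck on the robot's side of the dial, some 100 mm from the dial's axis. Origin: centre of its underside.

How it is judged:
By the outcome, as a careful person would: the job done as asked, in the order asked, and still so for the second after the job is handed in, while the arm keeps its last pose, push and grip.
It also fails if it takes over 54 s, if anything falls off the work surface, if the arm or the gripper's body presses on something with over 40 N, if the wrist force passes 120 N, or if a joint passes its speed limit or range.

## Working session

There is one attempt and no reset: what is moved stays moved. The work goes in short steps, Python scripts to look and compute and a tool call to move; the robot and the scene stay as the last step left them, time stands still between calls to the robot, and variables do not carry over. Pictures are saved under pics/ and viewed, and the job is handed in when it is done.

Besides the shell and the picture viewer there is one more tool, called as name(argument=value, ...), one argument or row to a line, values as JSON. play_rows: Moves the arm, as the interface text tells. Its arguments: {"type":"object","properties":{"fingers":{"type":"array"},"linear":{"type":"array"},"rot":{"type":"array"}},"required":["fingers","linear","rot"]}

```bash
ls; mkdir -p pics; python3 - <<'E'
from rig import bot, capture, get_calibration
import cv2
for n in("side","top"):
    im=capture(n); cv2.imwrite(f"pics/{n}0.png",cv2.cvtColor(im,cv2.COLOR_RGB2BGR)); print(n,get_calibration(n))
s=bot.read_state(); print(s)
E
```

```text
pics
side {'vfov': 50.93404247704463, 'cx': 325.60816382017106, 'cy': 200.83053047080506, 'dist': array([-0.02300282,  0.        ,  0.        ,  0.        ,  0.        ]), 'camera_from_world': array([[-0.84049841, -0.54153419,  0.01741117,  0.52529057],
       [-0.42569593,  0.64014767, -0.63952634,  0.29012943],
       [ 0.33517966, -0.54493273, -0.768572  ,  0.83039725],
       [ 0.        ,  0.        ,  0.        ,  1.        ]])}
top {'vfov': 53.27237297544254, 'cx': 316.56396452191484, 'cy': 199.1484098926974, 'dist': array([-0.0706989,  0.       ,  0.       ,  0.       ,  0.       ]), 'camera_from_world': array([[-0.02399591, -0.99962174, -0.01343798,  0.05513784],
       [-0.9945488 ,  0.02523421, -0.1011727 ,  0.5757971 ],
       [ 0.10147353,  0.010937  , -0.99477812,  0.92221636],
       [ 0.        ,  0.        ,  0.        ,  1.        ]])}
{'time_s': 0.1, 'joint_positions': array([ 5.59489568e+01,  3.02725122e+01,  8.21500777e+01, -1.64669984e-03,
        6.76908442e+01, -1.02257064e+01]), 'qvel': array([-0.04919301, -0.08321704, -0.15935322,  0.20010518,  0.03438263,
       -0.00913665]), 'tau': array([ 4.51894948e-04, -4.40985274e+01, -1.77151090e+01,  6.35460857e-02,
        5.34039584e-02, -2.74734646e-05]), 'position': array([0.25204832, 0.57118398, 0.22167586]), 'tcp_rot': array([[-9.14785367e-01,  4.03938797e-01, -1.08652016e-03],
       [ 4.03940128e-01,  9.14783927e-01, -1.65522732e-03],
       [ 3.25320646e-04, -1.95306683e-03, -9.99998040e-01]]), 'force': array([-0.6600078 ,  0.07806244,  1.29287654]), 'moment': array([-0.05045919,  0.04548259,  0.02762575]), 'opening': 0.9951908664936112}
```

View pics/side0.png

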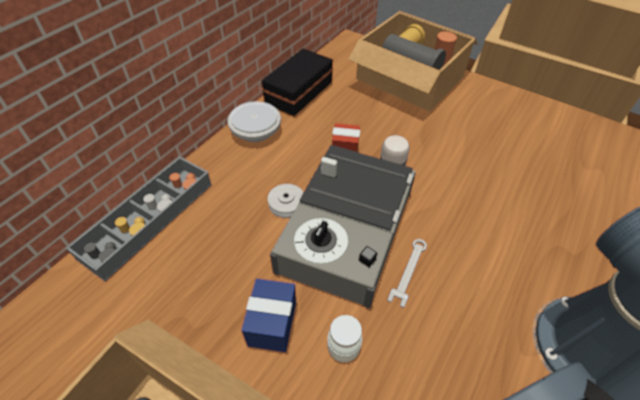

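View pics/top0.png

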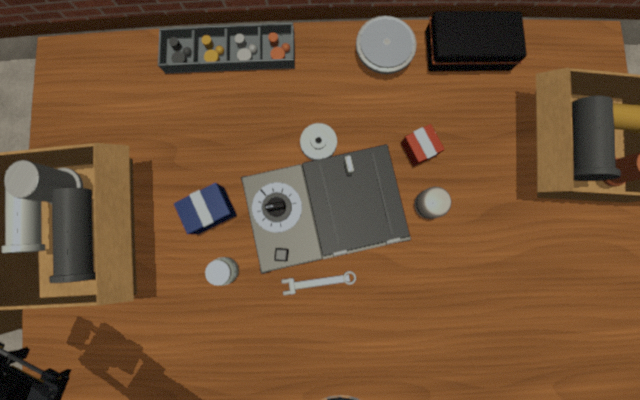

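```bash
cat > h.py <<'E'
import numpy as np, cv2
from rig import bot, capture, get_calibration
def cam(n):
    c=get_calibration(n); f=200/np.tan(np.radians(c['vfov']/2))
    K=np.array([[f,0,c['cx']],[0,f,c['cy']],[0,0,1]]); return K,np.array(c['dist']),np.array(c['camera_from_world'])
def proj(n,P):
    K,d,T=cam(n); return cv2.projectPoints(np.array(P,float).reshape(-1,3),cv2.Rodrigues(T[:3,:3])[0],T[:3,3],K,d)[0].reshape(-1,2)
def ray(n,px):
    K,d,T=cam(n); u=cv2.undistortPoints(np.array(px,float).reshape(-1,1,2),K,d).reshape(-1,2)
    D=np.c_[u,np.ones(len(u))]@T[:3,:3]; o=-T[:3,:3].T@T[:3,3]; return o,D
def onz(n,px,z):
    o,D=ray(n,px); return o+D*((z-o[2])/D[:,2])[:,None]
def tri(pa,pb):
    # side, top
    A=[];b=[]
    for n,p in(("side",pa),("top",pb)):
        o,D=ray(n,[p]);d=D[0]/np.linalg.norm(D[0]);M=np.eye(3)-np.outer(d,d);A.append(M);b.append(M@o)
    x=np.linalg.lstsq(np.vstack(A),np.hstack(b),rcond=None)
    return x[0],np.sqrt(x[1])
def crop(im,x0,y0,x1,y1,s,name):
    cv2.imwrite(name,cv2.cvtColor(cv2.resize(im[y0:y1,x0:x1],None,fx=s,fy=s,interpolation=cv2.INTER_CUBIC),cv2.COLOR_RGB2BGR))
E
python3 - <<'E'
import cv2
from h import *
a=cv2.imread('pics/top0.png')[:,:,::-1]; b=cv2.imread('pics/side0.png')[:,:,::-1]
crop(a,230,135,420,280,4,'pics/t0c.png'); crop(b,260,140,420,305,3.6,'pics/s0c.png'); crop(a,240,170,310,240,8,'pics/t0d.png')
E
```

```text
(no output)
```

View pics/t0c.png

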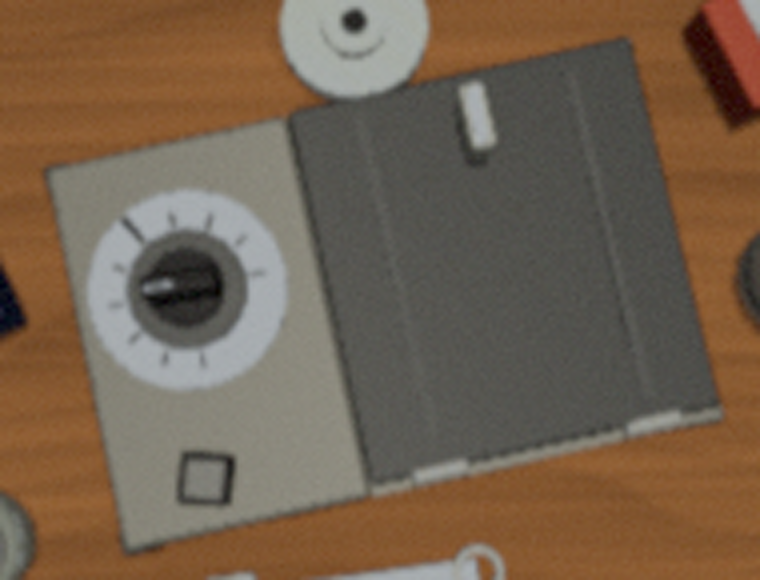

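View pics/s0c.png

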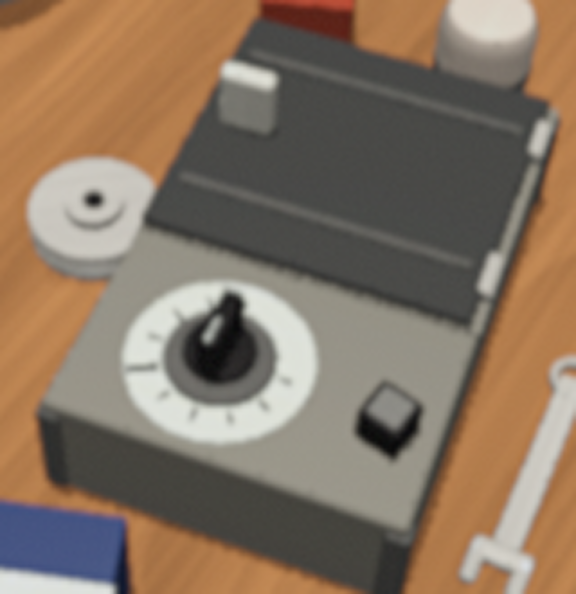

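View pics/t0d.png

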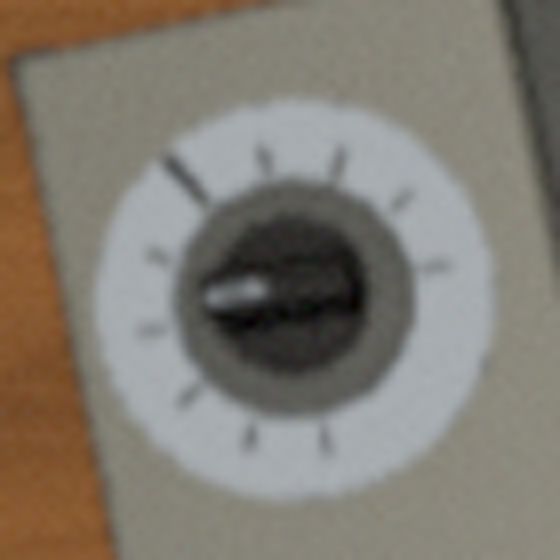

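```bash
python3 - <<'E'
import cv2
from h import *
for n in('top','side'):
    K,d,T=cam(n); print(n,'cam at',-T[:3,:3].T@T[:3,3])
a=cv2.imread('pics/top0.png')[:,:,::-1].astype(int)
def un(p,s,x0,y0): return [((q[0]+.5)/s-.5+x0,(q[1]+.5)/s-.5+y0) for q in p]
c=un([(125,550),(47,170),(290,117),(720,418),(370,490)],4,230,135)
P=onz('top',c,0.09); print(P)
for i,j in((0,1),(0,3),(1,2)): v=P[j]-P[i]; print(i,j,np.linalg.norm(v),np.degrees(np.arctan2(v[1],v[0])))
# plate ellipse
m=((a[:,:,2]>135)).astype(np.uint8); m[:,:240]=0;m[:,308:]=0;m[:178]=0;m[236:]=0
cs,_=cv2.findContours(m,cv2.RETR_EXTERNAL,cv2.CHAIN_APPROX_NONE); k=max(cs,key=cv2.contourArea); 
e=cv2.fitEllipse(k); print('ell',e)
Q=onz('top',k.reshape(-1,2),0.091)
(cx,cy),ax,an=cv2.fitEllipse((Q[:,:2]*1000).astype(np.float32)); print('plate ctr mm',cx,cy,ax)
C=np.array([cx,cy])/1000
mk=onz('top',un([(168,158),(206,202)],8,240,170),0.091)[:,:2]; v=mk.mean(0)-C; print('mark',mk,np.linalg.norm(v),np.degrees(np.arctan2(v[1],v[0])), np.degrees(np.arctan2(*(mk[0]-mk[1])[::-1])))
pt=onz('top',un([(208,298),(262,285),(355,280)],8,240,170),0.134)[:,:2]; v=pt-C; print('pointer',v*1000,np.degrees(np.arctan2(v[:,1],v[:,0])))
for q in [(327,440),(250,440),(190,397),(150,330),(158,257),(265,160),(340,163),(402,198),(438,265)]:
    v=onz('top',un([q],8,240,170),0.091)[0,:2]-C; print(q,np.linalg.norm(v),np.degrees(np.arctan2(v[1],v[0])))
print('relay',onz('top',un([(206,478)],4,230,135),0.116))
# tab top: side & top
print('tab',tri(un([(248,72)],3.6,260,140)[0],un([(478,116)],4,230,135)[0]), onz('top',un([(478,116),(467,86),(487,146)],4,230,135),0.144))
E
```

```text
top cam at [0.48040085 0.03050092 0.97639655]
side cam at [0.28668054 0.55124776 0.81461956]
[[ 0.41216682  0.1669496   0.09      ]
 [ 0.62512497  0.20887289  0.09      ]
 [ 0.65166004  0.07091281  0.09      ]
 [ 0.47660342 -0.16371608  0.09      ]
 [ 0.44205511  0.03107136  0.09      ]]
0 1 0.21704546818619075 11.136927043153063
0 3 0.33688553983479924 -78.97300404021686
1 2 0.14048876422731021 -79.11275499619555
ell ((276.52728271484375, 207.2877197265625), (45.53630828857422, 47.1484375), 59.085330963134766)
plate ctr mm 555.0352783203125 130.1195526123047 (102.4391860961914, 105.11064910888672)
mark [[0.59609678 0.16540533]
 [0.58339453 0.15483068]] 0.045877198480291266 40.835222806449536 39.777422705385554
pointer [[ -2.32528456  18.42272005]
 [  0.78293382   3.98400727]
 [  1.4972674  -20.79465585]] [ 97.19373603  78.88196118 -85.88166726]
(327, 440) 0.03989780557556566 -168.05505245482334
(250, 440) 0.04072518618906356 161.09307720506447
(190, 397) 0.03966253365028826 131.2876676958911
(150, 330) 0.04143655221022226 99.99907313895646
(158, 257) 0.04057739662064643 70.98412200236743
(265, 160) 0.040575325221415576 11.346647555626076
(340, 163) 0.04055276166358017 -18.810908674431094
(402, 198) 0.04130711662429122 -47.18605195182655
(438, 265) 0.041035341576153614 -77.32634774657551
relay [[0.45156409 0.11882565 0.116     ]]
tab (array([ 0.63969798, -0.03106786,  0.14269796]), array([0.00045608])) [[ 0.63914686 -0.03109232  0.144     ]
 [ 0.65545222 -0.02579856  0.144     ]
 [ 0.62294368 -0.03531098  0.144     ]]
```

```bash
cat >> h.py <<'E'
from scipy.spatial.transform import Rotation as Ro
def down(yang,tilt=0):
    """tool y axis at world angle yang deg; z down, then tilted about y"""
    a=np.radians(yang); y=np.array([np.cos(a),np.sin(a),0]); z=np.array([0,0,-1.]); x=np.cross(y,z)
    return np.c_[x,y,z]@Ro.from_euler('y',tilt,degrees=True).as_matrix()
def delta(p,Rt):
    s=bot.read_state(); R=s['tcp_rot']; 
    return np.round(R.T@(np.array(p)-s['position'])*1000,1), np.round(Ro.from_matrix(R.T@Rt).as_rotvec(degrees=True),1)
def show():
    s=bot.read_state(); R=s['tcp_rot']; print('t',s['time_s'],'p',s['position'].round(4),'yang',round(np.degrees(np.arctan2(R[1,1],R[0,1])),2),'z',R[:,2].round(3),'q',s['joint_positions'].round(1),'f',s['force'].round(2),'m',s['moment'].round(2),'op',round(s['opening'],3))
E
python3 - <<'E'
from h import *
show()
print(delta([.35,.33,.26],down(35))); print(delta([.555,.130,.19],down(5.5)))
E
```

```text
t 0.1 p [0.252  0.5712 0.2217] yang 66.18 z [-0.001 -0.002 -1.   ] q [ 55.9  30.3  82.2  -0.   67.7 -10.2] f [-0.66  0.08  1.29] m [-0.05  0.05  0.03] op 0.995
(array([-187. , -181.1,  -38. ]), array([-0.1,  0. , 31.2]))
(array([-455.4, -281.2,   32.1]), array([-0.1,  0. , 60.7]))
```

play_rows(
  fingers=[0, 0, 0, 0, 0, 0, 0, 0, 0, 0, 0, 0, 0, 0, 0, 0, 0, 0, 0, 0],
  linear=[
    [-10, -10, -15],
    [-30, -30, -30],
    [-60, -58, -38],
    [-90, -87, -38],
    [-122, -118, -38],
    [-155, -150, -38],
    [-187, -181, -38],
    [-218, -193, -38],
    [-250, -205, -38],
    [-282, -217, -30],
    [-314, -229, -20],
    [-346, -241, -10],
    [-375, -252, 0],
    [-402, -262, 10],
    [-425, -270, 20],
    [-442, -276, 28],
    [-452, -280, 32],
    [-455.4, -281.2, 32],
    [-455.4, -281.2, 32],
    [-455.4, -281.2, 32],
  ],
  rot=[
    [0, 0, 2],
    [0, 0, 6],
    [0, 0, 10],
    [0, 0, 15],
    [0, 0, 20],
    [0, 0, 25],
    [0, 0, 30],
    [0, 0, 34],
    [0, 0, 38],
    [0, 0, 42],
    [0, 0, 46],
    [0, 0, 50],
    [0, 0, 54],
    [0, 0, 57],
    [0, 0, 59],
    [-0.1, 0, 60.7],
    [-0.1, 0, 60.7],
    [-0.1, 0, 60.7],
    [-0.1, 0, 60.7],
    [-0.1, 0, 60.7],
  ],
)

```text
time_s: 2.1
position: [0.5548, 0.1312, 0.191]
tcp_rot: [[-0.096, 0.995, 0.001], [0.995, 0.096, 0.001], [0.001, 0.001, -1.0]]
force: [-0.2, -0.4, -0.4]
opening: 1.002
```

```bash
python3 - <<'E'
from h import *
show()
im=capture('side'); crop(im,260,120,460,305,3.2,'pics/s1.png')
print(delta([.555,.130,.112],down(5.5)))
# predicted bar ends in side for several pointer angles
for a in (90,95.5,101,106):
    v=0.021*np.array([np.cos(np.radians(a)),np.sin(np.radians(a)),0]);c=np.array([.555,.130,.134])
    print(a,proj('side',[c+v,c-v]).round(1).tolist())
E
```

```text
t 2.1 p [0.5548 0.1312 0.191 ] yang 5.53 z [ 0.001  0.001 -1.   ] q [ 2.  28.2 92.1  0.1 59.7 -3.5] f [-0.23 -0.36 -0.38] m [-0.08  0.07  0.03] op 1.002
(array([-1.4, -0. , 79. ]), array([ 0.1, -0.1,  0. ]))
90 [[315.2, 233.6], [326.7, 219.5]]
95.5 [[316.1, 234.0], [325.8, 219.1]]
101 [[317.0, 234.4], [324.9, 218.7]]
106 [[317.9, 234.6], [324.0, 218.5]]
```

View pics/s1.png

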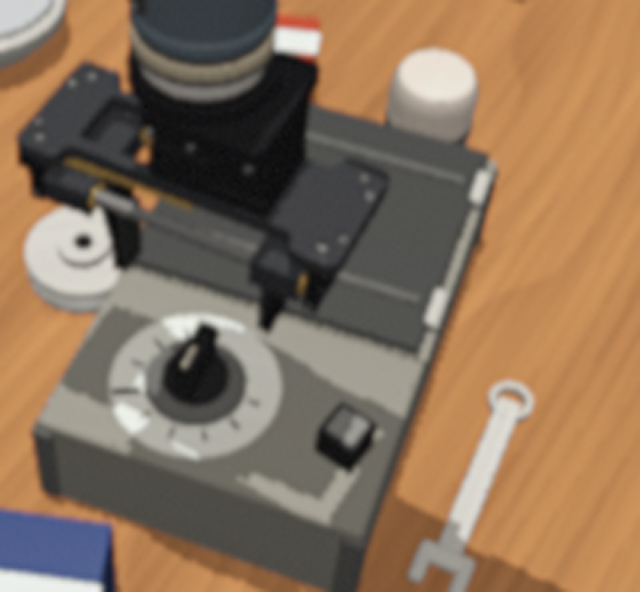

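```bash
python3 - <<'E'
from h import *
s=bot.read_state(); p=s['position'];y=s['tcp_rot'][:,1]
q=proj('side',[p,p+.05*y,p-.05*y]); print(q,((q-[260,120])*3.2).round())
b=cv2.imread('pics/side0.png')[:,:,::-1]; crop(b,295,205,350,260,10,'pics/s0d.png')
E
```

```text
[[320.97112113 209.1793569 ]
 [298.06783266 199.65312325]
 [344.69282936 219.04425875]] [[195. 285.]
 [122. 255.]
 [271. 317.]]
```

View pics/s0d.png

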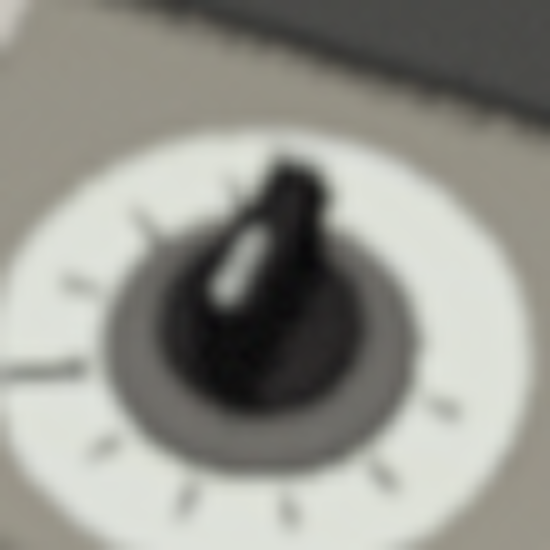

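play_rows(
  fingers=[0, 0, 0, 0, 0, 0, 0, 60, 120, 180, 255, 255, 255, 255],
  linear=[
    [-0.5, 0, 15],
    [-1, 0, 30],
    [-1.4, 0, 48],
    [-1.4, 0, 64],
    [-1.4, 0, 75],
    [-1.4, 0, 79],
    [-1.4, 0, 79],
    [-1.4, 0, 79],
    [-1.4, 0, 79],
    [-1.4, 0, 79],
    [-1.4, 0, 79],
    [-1.4, 0, 79],
    [-1.4, 0, 79],
    [-1.4, 0, 79],
  ],
  rot=[
    [0, 0, -1],
    [0, 0, -2],
    [0, 0, -3.5],
    [0, 0, -3.5],
    [0, 0, -3.5],
    [0, 0, -3.5],
    [0, 0, -3.5],
    [0, 0, -3.5],
    [0, 0, -3.5],
    [0, 0, -3.5],
    [0, 0, -3.5],
    [0, 0, -3.5],
    [0, 0, -3.5],
    [0, 0, -3.5],
  ],
)

```text
time_s: 3.55
position: [0.5557, 0.1292, 0.1116]
tcp_rot: [[-0.156, 0.988, 0.001], [0.988, 0.156, 0.001], [0.001, 0.001, -1.0]]
force: [-0.2, 0.5, -0.4]
opening: 0.451
```

```bash
python3 - <<'E'
from h import *
show()
im=capture('side'); crop(im,260,120,460,305,3.2,'pics/s2.png')
E
```

```text
t 3.55 p [0.5557 0.1292 0.1116] yang 8.98 z [ 0.001  0.001 -1.   ] q [ 1.8 34.7 95.7  0.1 49.5 -7.2] f [-0.24  0.46 -0.35] m [-0.11  0.1   0.03] op 0.451
```

View pics/s2.png

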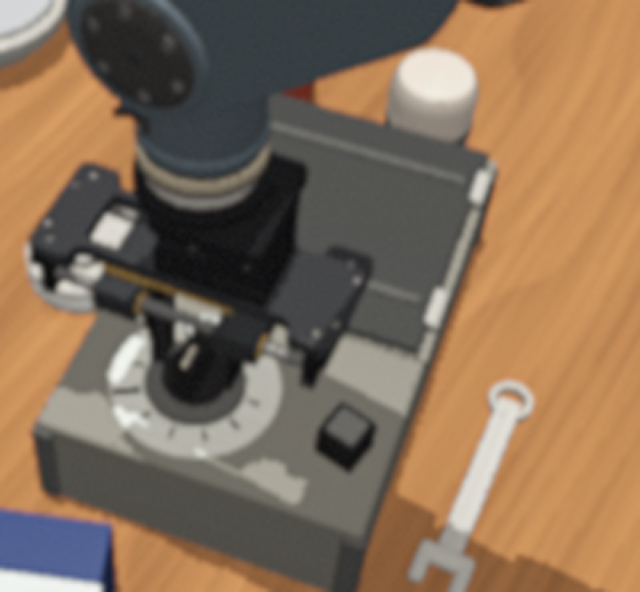

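Still closing around the bar (opening 0.45); let them finish.

play_rows(
  fingers=[255, 255, 255, 255, 255, 255, 255],
  linear=[
    [0, 0, 0],
    [0, 0, 0],
    [0, 0, 0],
    [0, 0, 0],
    [0, 0, 0],
    [0, 0, 0],
    [0, 0, 0],
  ],
  rot=[
    [0, 0, 0],
    [0, 0, 0],
    [0, 0, 0],
    [0, 0, 0],
    [0, 0, 0],
    [0, 0, 0],
    [0, 0, 0],
  ],
)

```text
time_s: 4.3
position: [0.5562, 0.1293, 0.1116]
tcp_rot: [[-0.156, 0.988, 0.002], [0.988, 0.156, 0.001], [0.001, 0.003, -1.0]]
force: [2.5, 1.6, -2.2]
opening: 0.162
```

```bash
python3 - <<'E'
from h import *
show()
E
```

```text
t 4.3 p [0.5562 0.1293 0.1116] yang 8.97 z [ 0.002  0.001 -1.   ] q [ 1.8 34.7 95.7  0.1 49.5 -7.2] f [ 2.52  1.59 -2.15] m [ 0.05 -0.32  0.04] op 0.162
```

play_rows(
  fingers=[255, 255, 255, 255, 255, 255, 255, 255, 255, 255, 255, 255, 255, 255, 255, 255],
  linear=[
    [0, 0, 0],
    [0, 0, 0],
    [0, 0, 0],
    [0, 0, 0],
    [0, 0, 0],
    [0, 0, 0],
    [0, 0, 0],
    [0, 0, 0],
    [0, 0, 0],
    [0, 0, 0],
    [0, 0, 0],
    [0, 0, 0],
    [0, 0, 0],
    [0, 0, 0],
    [0, 0, 0],
    [0, 0, 0],
  ],
  rot=[
    [0, 0, 2],
    [0, 0, 6],
    [0, 0, 11],
    [0, 0, 16],
    [0, 0, 21],
    [0, 0, 26],
    [0, 0, 31],
    [0, 0, 36],
    [0, 0, 41],
    [0, 0, 46],
    [0, 0, 50],
    [0, 0, 53],
    [0, 0, 56],
    [0, 0, 57.8],
    [0, 0, 57.8],
    [0, 0, 57.8],
  ],
)

```text
time_s: 5.9
position: [0.5545, 0.1299, 0.1115]
tcp_rot: [[0.752, 0.659, -0.001], [0.659, -0.752, 0.002], [0.001, -0.002, -1.0]]
force: [-1.3, 3.3, 2.4]
opening: 0.163
```

```bash
python3 - <<'E'
from h import *
show()
im=capture('side'); crop(im,260,170,400,305,4.2,'pics/s3.png')
E
```

```text
t 5.9 p [0.5545 0.1299 0.1115] yang -48.81 z [-0.001  0.002 -1.   ] q [ 1.9 34.7 95.7  0.2 49.6 50.6] f [-1.35  3.27  2.44] m [ 0.59  0.47 -0.01] op 0.163
```

View pics/s3.png

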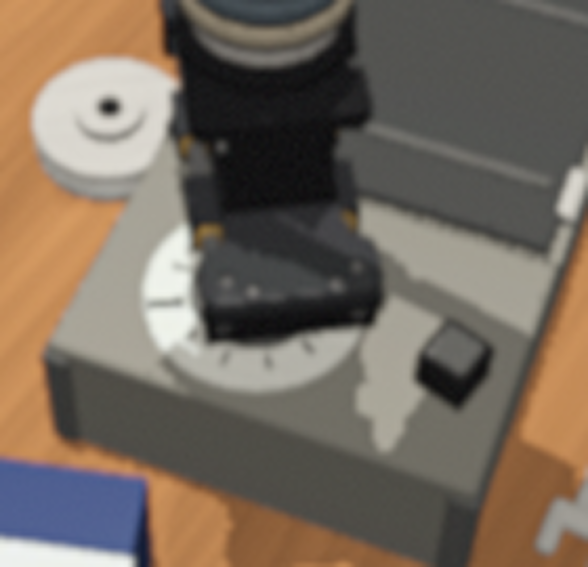

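play_rows(
  fingers=[0, 0, 0, 0, 0, 0, 0, 0, 0, 0, 0, 0, 0, 0],
  linear=[
    [0, 0, 0],
    [0, 0, 0],
    [0, 0, 0],
    [0, 0, 0],
    [0, 0, 0],
    [0, 0, 0],
    [0, 0, 0],
    [0, 0, -10],
    [0, 0, -30],
    [0, 0, -55],
    [0, 0, -80],
    [0, 0, -100],
    [0, 0, -110],
    [0, 0, -110],
  ],
  rot=[
    [0, 0, 0],
    [0, 0, 0],
    [0, 0, 0],
    [0, 0, 0],
    [0, 0, 0],
    [0, 0, 0],
    [0, 0, 0],
    [0, 0, 0],
    [0, 0, 0],
    [0, 0, 0],
    [0, 0, 0],
    [0, 0, 0],
    [0, 0, 0],
    [0, 0, 0],
  ],
)

```text
time_s: 7.35
position: [0.5565, 0.1292, 0.2235]
tcp_rot: [[0.753, 0.658, 0.005], [0.658, -0.753, 0.001], [0.005, 0.003, -1.0]]
force: [0.6, 0.2, -0.3]
opening: 1.0
```

```bash
python3 - <<'E'
from h import *
show()
P=[.6394,-.031,.2]
print(delta(P,down(-78.8)))
E
```

```text
t 7.35 p [0.5565 0.1292 0.2235] yang -48.82 z [ 0.005  0.001 -1.   ] q [ 1.8 25.9 90.1  0.1 63.7 50.6] f [ 0.56  0.16 -0.34] m [-0.05  0.14  0.02] op 1.0
(array([-43.2, 175.1,  23.8]), array([ 0.1, -0.3, 30. ]))
```

Move to above the lid pull (which also clears the view of the dial).

play_rows(
  fingers=[0, 0, 0, 0, 0, 0, 0, 0, 0, 0],
  linear=[
    [-3, 12, 1],
    [-9, 36, 4],
    [-16, 64, 8],
    [-23, 92, 12],
    [-30, 120, 16],
    [-36, 145, 20],
    [-41, 165, 23],
    [-43.2, 175.1, 23.8],
    [-43.2, 175.1, 23.8],
    [-43.2, 175.1, 23.8],
  ],
  rot=[
    [0, 0, 2],
    [0, 0, 6],
    [0, 0, 11],
    [0, 0, 16],
    [0, 0, 21],
    [0, 0, 25],
    [0, 0, 28],
    [0, -0.3, 30],
    [0, -0.3, 30],
    [0, -0.3, 30],
  ],
)

```text
time_s: 8.35
position: [0.6378, -0.0305, 0.1973]
tcp_rot: [[0.981, 0.194, -0.005], [0.194, -0.981, -0.0], [-0.005, -0.0, -1.0]]
force: [-0.2, 0.5, -0.6]
opening: 1.003
```

```bash
python3 - <<'E'
from h import *
show()
im=capture('side'); crop(im,295,205,350,260,10,'pics/s4d.png'); crop(im,240,80,460,280,3,'pics/s4.png')
im=capture('top'); crop(im,230,120,430,280,4,'pics/t4.png'); crop(im,240,170,310,240,8,'pics/t4d.png')
E
```

```text
t 8.35 p [ 0.6378 -0.0305  0.1973] yang -78.79 z [-0.005 -0.    -1.   ] q [-12.7  33.   81.3  -0.1  66.   66.1] f [-0.24  0.47 -0.64] m [-0.03  0.17 -0.01] op 1.003
```

View pics/s4d.png

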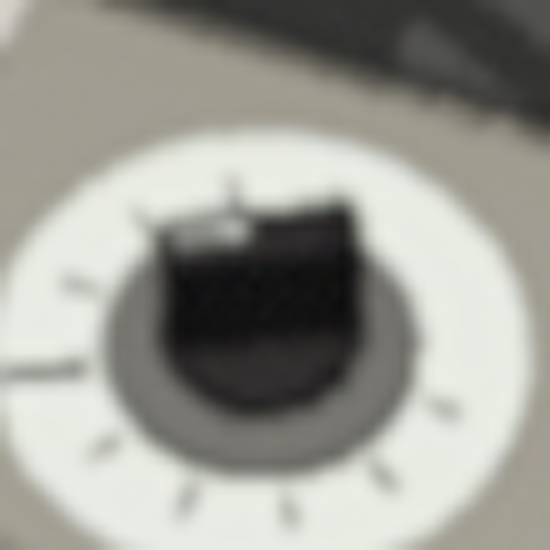

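View pics/s4.png

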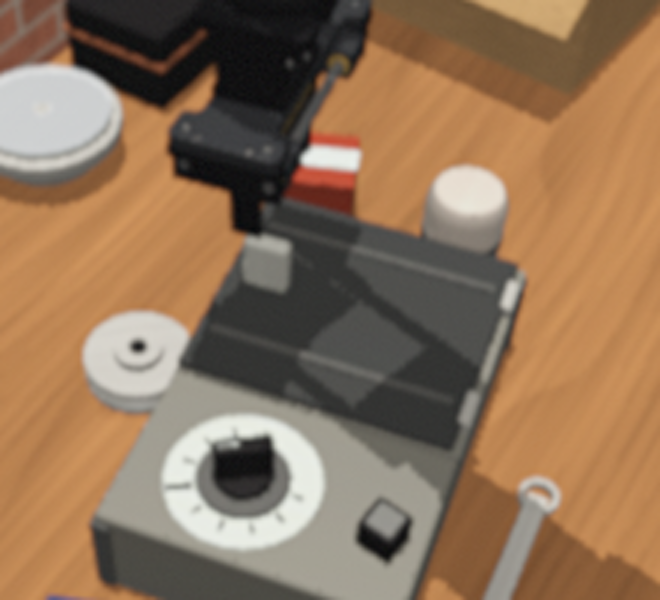

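View pics/t4.png

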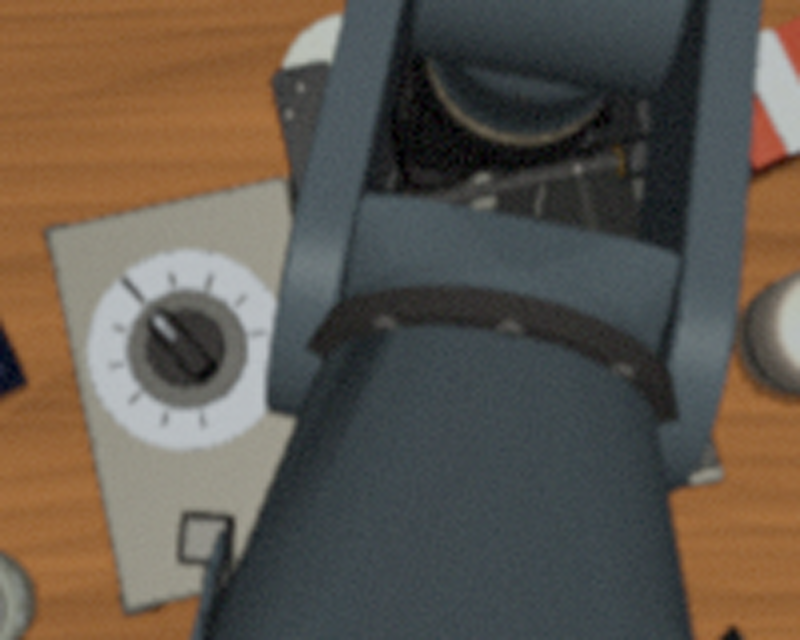

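View pics/t4d.png

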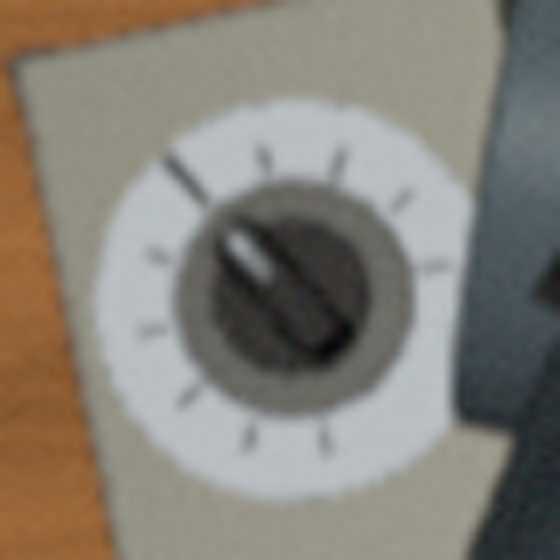

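```bash
python3 - <<'E'
from h import *
def un(p,s,x0,y0): return [((q[0]+.5)/s-.5+x0,(q[1]+.5)/s-.5+y0) for q in p]
ang=lambda v:np.degrees(np.arctan2(v[1],v[0]))
L=onz('top',un([(228,232),(272,280)],8,240,170),.134); M=onz('top',un([(166,155),(208,204)],8,240,170),.0905)
print('top line',ang(L[0]-L[1]),'mark',ang(M[0]-M[1]), L[:,:2])
B=onz('top',un([(240,222),(345,345)],8,240,170),.134);print('bar',ang(B[0]-B[1]),B)
S=onz('side',un([(175,232),(245,232)],10,295,205),.134);print('side line',S,ang(S[0]-S[1]))
S=onz('side',un([(170,245),(352,235)],10,295,205),.127+.005);print('side bar',S,ang(S[0]-S[1]))
S=onz('side',un([(5,377),(80,370)],10,295,205),.0905);print('side mark',S,ang(S[0]-S[1]), ang(S.mean(0)-[.555,.130,0]))
# tab in side view now (crop s4: tab face top (243,235)-(292,240))
print('tab top edge', onz('side',un([(268,236)],3,240,80),.144))
print(delta([.639,-.031,.110],down(-78.8)))
E
```

```text
top line 41.43223245273631 mark 39.56656632741156 [[0.57020456 0.14300084]
 [0.55708507 0.13142133]]
bar 39.39819040795032 [[0.57279991 0.13976346 0.134     ]
 [0.5393098  0.11225614 0.134     ]]
side line [[0.56814731 0.14260409 0.134     ]
 [0.5564723  0.13486894 0.134     ]] 33.52602861093268
side bar [[0.56801222 0.14462172 0.132     ]
 [0.53895105 0.12240592 0.132     ]] 37.39609826165843
side mark [[0.59474537 0.16668956 0.0905    ]
 [0.58279858 0.1566913  0.0905    ]] 39.92592833553378 43.17874331485731
tab top edge [[ 0.64069985 -0.03399368  0.144     ]]
(array([ 1.4,  1.3, 87.8]), array([0. , 0.2, 0.1]))
```

```bash
python3 - <<'E'
from h import *
for a in (36,41.2,46):
    u=np.array([np.cos(np.radians(a)),np.sin(np.radians(a)),0]);w=np.array([-u[1],u[0],0]);c=np.array([.555,.130,.134])
    q=proj('side',[c+.021*u+.007*w,c+.021*u-.007*w,c-.021*u-.007*w,c-.021*u+.007*w]); print(a,((q-[295,205])*10+4.5).round().tolist())
    q=proj('top',[c+.021*u+.007*w,c+.021*u-.007*w,c-.021*u-.007*w,c-.021*u+.007*w]); print(a,((q-[240,170])*8+3.5).round().tolist())
E
```

```text
36 [[161.0, 251.0], [159.0, 194.0], [367.0, 187.0], [371.0, 244.0]]
36 [[209.0, 241.0], [251.0, 209.0], [346.0, 334.0], [304.0, 366.0]]
41.2 [[165.0, 258.0], [156.0, 202.0], [362.0, 180.0], [373.0, 236.0]]
41.2 [[205.0, 248.0], [244.0, 212.0], [350.0, 328.0], [311.0, 364.0]]
46 [[169.0, 265.0], [155.0, 210.0], [358.0, 174.0], [374.0, 228.0]]
46 [[202.0, 254.0], [238.0, 215.0], [353.0, 322.0], [317.0, 361.0]]
```

```bash
python3 - <<'E'
from h import *
a=np.mean([capture('side').astype(float) for _ in range(4)],0); b=np.mean([capture('top').astype(float) for _ in range(4)],0)
A=np.clip((a-0)*2.5,0,255).astype(np.uint8);B=np.clip(b*2,0,255).astype(np.uint8)
crop(A,305,215,340,250,16,'pics/s5.png');crop(B,258,190,294,226,16,'pics/t5.png')
# white line blob: subpixel principal axis
for n,im,(x0,y0,x1,y1) in(('side',a,(310,224,323,233)),('top',b,(266,196,278,208))):
    g=im.mean(2)[y0:y1,x0:x1]; print(n); print(g.round().astype(int))
E
```

```text
side
[[232 232 232 232 230 229 224 206 185 207 224 226 225]
 [228 228 225 221 214 208 200 181 157 171 188 190 189]
 [210 204 193 186 176 167 161 153 139 129 123 117 115]
 [173 156 144 147 145 145 153 164 166 134  85  57  51]
 [142 107 117 134 135 134 141 152 156 125  75  48  44]
 [133  83  96 112 109 102  99 102 103  84  57  45  45]
 [118  69  63  71  68  61  55  52  51  44  40  37  35]
 [100  61  38  38  36  34  32  30  28  27  26  26  25]
 [ 93  58  30  22  22  22  21  21  21  19  20  18  20]]
top
[[129 111  95  88  86  90  97  99  96  90  91  94]
 [115  99  86  68  62  69  82  83  77  70  68  75]
 [100  90  88  84  62  47  47  53  53  53  56  58]
 [ 92  76 102 130 106  65  34  30  42  50  52  52]
 [ 79  61  98 147 143 100  57  33  32  42  52  54]
 [ 76  49  68 124 147 126  84  51  36  35  47  51]
 [ 86  54  42  74 114 128 114  79  49  34  35  46]
 [ 88  60  32  35  68 106 123  98  63  41  33  39]
 [ 84  56  41  26  37  70  97  92  66  50  40  33]
 [ 77  57  45  37  29  41  54  62  56  49  50  38]
 [ 71  55  52  43  36  34  36  47  52  52  48  45]
 [ 74  56  51  52  47  39  32  39  47  54  53  51]]
```

View pics/s5.png

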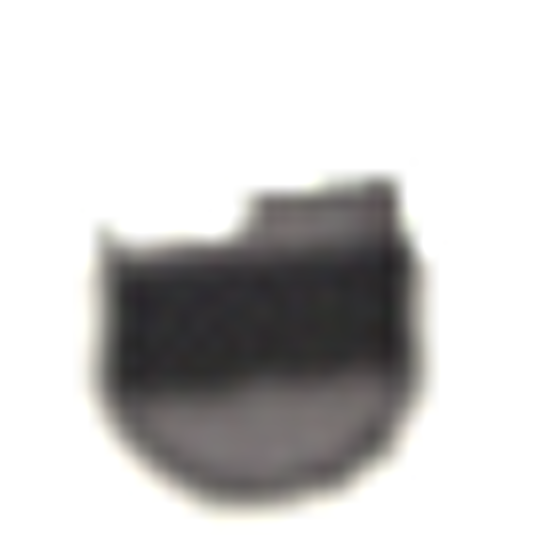

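View pics/t5.png

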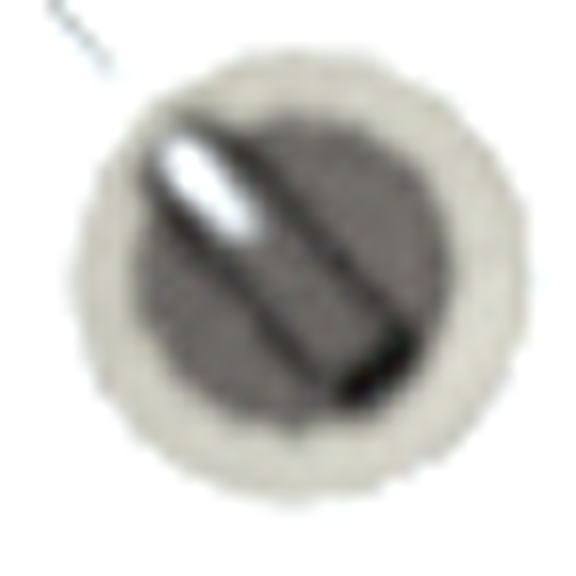

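```bash
python3 - <<'E'
from h import *
b=np.mean([capture('top').astype(float) for _ in range(6)],0).mean(2)
a=np.mean([capture('side').astype(float) for _ in range(6)],0).mean(2)
ang=lambda v:np.degrees(np.arctan2(v[1],v[0]))
def axis(img,box,lo,n,z,sign=1,poly=None):
    x0,y0,x1,y1=box; g=cv2.resize(img[y0:y1,x0:x1],None,fx=8,fy=8,interpolation=cv2.INTER_CUBIC)
    w=np.clip(sign*(g-lo),0,None)
    m=(w>0).astype(np.uint8); k,lab,st,_=cv2.connectedComponentsWithStats(m); i=1+np.argmax([(w*(lab==j)).sum() for j in range(1,k)]); w=w*(lab==i)
    yy,xx=np.nonzero(w); W=w[yy,xx]; P=onz(n,np.c_[(xx+.5)/8-.5+x0,(yy+.5)/8-.5+y0],z)[:,:2]
    c=(P*W[:,None]).sum(0)/W.sum(); C=np.cov((P-c).T,aweights=W); e,v=np.linalg.eigh(C); d=v[:,1]; d*=np.sign(d[0]); return c,ang(d),np.sqrt(e)*1000
D=np.array([.555,.130])
for lo in(85,100,115):
    c,t,e=axis(b,(267,198,276,206),lo,'top',.134); print('line',lo,c,t,e,ang(c-D))
for lo in (130,145):
    c,t,e=axis(b,(258,187,267,196),lo,'top',.0905,-1); print('mark',lo,c,t,e,ang(c-D),np.linalg.norm(c-D))
# disc circle (grip base disc 44 mm, z=.104) centre: grey disc vs white plate edge -> flange 68 mm z~.095
for n,im,box,th in(('top',b,(250,181,296,233),150),('side',a,(290,205,350,262),170)):
    x0,y0,x1,y1=box; m=(im[y0:y1,x0:x1]<th).astype(np.uint8); 
    m=cv2.morphologyEx(m,cv2.MORPH_OPEN,np.ones((3,3),np.uint8)); k,lab,st,cc=cv2.connectedComponentsWithStats(m); 
    for i in range(1,k): print(n,st[i],cc[i]+[x0,y0])
E
```

```text
line 85 [0.56502124 0.13849606] 40.63008071184119 [1.24080647 3.84956122] 40.291458695601634
line 100 [0.56516854 0.13864562] 40.23529124203056 [1.06048362 3.27872763] 40.37225327557271
line 115 [0.56564016 0.1390758 ] 39.86064591073492 [0.88071024 2.60156877] 40.46338516217684
mark 130 [0.59093968 0.16140349] 40.75283607442536 [0.70399982 3.98956226] 41.14641279005077 0.047726719943865625
mark 145 [0.59107036 0.16155448] 40.76718783704624 [0.97373331 5.52362033] 41.179549431186196 0.04792448070214856
top [  0   0  23  24 196] [256.10204082 187.44387755]
top [32  0 14  7 54] [290.31481481 182.85185185]
top [ 12  11  30  30 717] [276.34449093 206.73500697]
top [  0  30  17  22 158] [254.74050633 225.61392405]
top [36 46 10  6 38] [291.63157895 230.28947368]
side [   0    0   60   57 1262] [316.14580032 220.5570523 ]
side [ 15  20  32  28 695] [320.71510791 238.69064748]
side [ 45  39  15  18 122] [344.74590164 255.67213115]
```

play_rows(
  fingers=[0, 0, 0, 0, 0, 0, 100, 200, 255, 255, 255, 255, 255, 255, 255, 255, 255, 255, 255, 255],
  linear=[
    [0.5, 0.5, 15],
    [1.4, 1.3, 35],
    [1.4, 1.3, 55],
    [1.4, 1.3, 75],
    [1.4, 1.3, 85],
    [1.4, 1.3, 88],
    [1.4, 1.3, 88],
    [1.4, 1.3, 88],
    [1.4, 1.3, 88],
    [1.4, 1.3, 88],
    [1.4, 1.3, 88],
    [1.4, 1.3, 88],
    [1.4, 1.3, 88],
    [1.4, 1.3, 88],
    [1.4, 1.3, 88],
    [1.4, 1.3, 88],
    [1.4, 1.3, 88],
    [1.4, 1.3, 88],
    [1.4, 1.3, 88],
    [1.4, 1.3, 88],
  ],
  rot=[
    [0, 0, 0],
    [0, 0, 0],
    [0, 0.2, 0],
    [0, 0.2, 0],
    [0, 0.2, 0],
    [0, 0.2, 0],
    [0, 0.2, 0],
    [0, 0.2, 0],
    [0, 0.2, 0],
    [0, 0.2, 0],
    [0, 0.2, 0],
    [0, 0.2, 0],
    [0, 0.2, 0],
    [0, 0.2, 0],
    [0, 0.2, 0],
    [0, 0.2, 0],
    [0, 0.2, 0],
    [0, 0.2, 0],
    [0, 0.2, 0],
    [0, 0.2, 0],
  ],
)

```text
time_s: 11.45
position: [0.6393, -0.0306, 0.1096]
tcp_rot: [[0.981, 0.194, -0.001], [0.194, -0.981, 0.002], [-0.0, -0.002, -1.0]]
force: [0.2, 6.5, 1.2]
opening: 0.153
```

```bash
python3 - <<'E'
from h import *
show()
im=capture('side'); crop(im,240,80,460,280,3,'pics/s6.png')
E
```

```text
t 11.45 p [ 0.6393 -0.0306  0.1096] yang -78.83 z [-0.001  0.002 -1.   ] q [-12.8  39.2  85.2   0.1  55.7  66. ] f [0.18 6.5  1.22] m [0.84 0.16 0.06] op 0.153
```

View pics/s6.png

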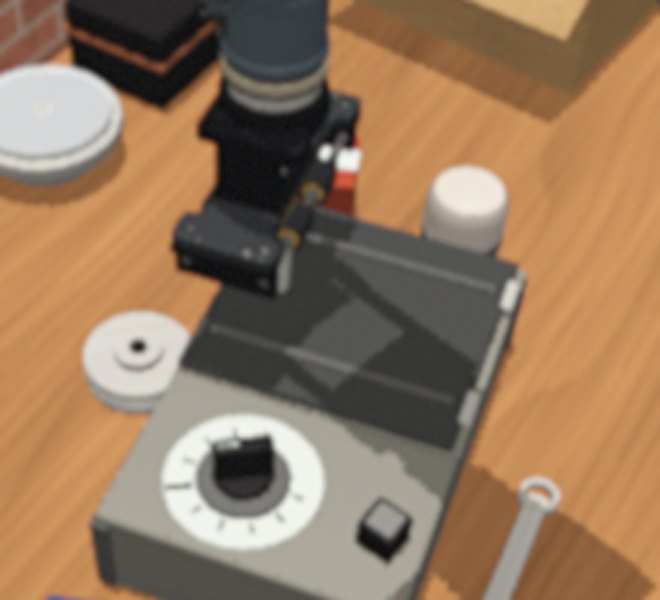

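```bash
python3 - <<'E'
import numpy as np
f=lambda t:(180*np.cos(t)-38.6*np.sin(t)-180, 180*np.sin(t)+38.6*np.cos(t)-38.6)
for d in (1,3,5,7.5,10,12.5,15,17.5,20,22.5,25,27.5,30,32.5,35,37.5,40,41):
    x,z=f(np.radians(d)); print(f"[{x:.1f}, -1, {-z:.1f}]",end=', ')
E
```

```text
[-0.7, -1, -3.1], [-2.3, -1, -9.4], [-4.0, -1, -15.5], [-6.6, -1, -23.2], [-9.4, -1, -30.7], [-12.6, -1, -38.0], [-16.1, -1, -45.3], [-19.9, -1, -52.3], [-24.1, -1, -59.2], [-28.5, -1, -65.9], [-33.2, -1, -72.5], [-38.2, -1, -78.8], [-43.4, -1, -84.8], [-48.9, -1, -90.7], [-54.7, -1, -96.3], [-60.7, -1, -101.6], [-66.9, -1, -106.7], [-69.5, -1, -108.6],
```

play_rows(
  fingers=[255, 255, 255, 255, 255, 255, 255, 255, 255, 255, 255, 255, 255, 255, 255, 255, 255, 255, 255],
  linear=[
    [-0.7, -1, -3.1],
    [-2.3, -1, -9.4],
    [-4, -1, -15.5],
    [-6.6, -1, -23.2],
    [-9.4, -1, -30.7],
    [-12.6, -1, -38],
    [-16.1, -1, -45.3],
    [-19.9, -1, -52.3],
    [-24.1, -1, -59.2],
    [-28.5, -1, -65.9],
    [-33.2, -1, -72.5],
    [-38.2, -1, -78.8],
    [-43.4, -1, -84.8],
    [-48.9, -1, -90.7],
    [-54.7, -1, -96.3],
    [-60.7, -1, -101.6],
    [-66.9, -1, -106.7],
    [-66.9, -1, -106.7],
    [-66.9, -1, -106.7],
  ],
  rot=[
    [0, 0, 0],
    [0, 0, 0],
    [0, 0, 0],
    [0, 0, 0],
    [0, 0, 0],
    [0, 0, 0],
    [0, 0, 0],
    [0, 0, 0],
    [0, 0, 0],
    [0, 0, 0],
    [0, 0, 0],
    [0, 0, 0],
    [0, 0, 0],
    [0, 0, 0],
    [0, 0, 0],
    [0, 0, 0],
    [0, 0, 0],
    [0, 0, 0],
    [0, 0, 0],
  ],
)

```text
time_s: 13.4
position: [0.5741, -0.0437, 0.2172]
tcp_rot: [[0.981, 0.193, 0.002], [0.193, -0.981, 0.0], [0.002, 0.0, -1.0]]
force: [2.8, 5.7, -3.2]
opening: 0.156
```

```bash
python3 - <<'E'
from h import *
show()
im=capture('side'); crop(im,240,80,460,280,3,'pics/s7.png')
s=bot.read_state();p=s['position']+[0,0,.019];h=np.array([.4628,-.066,.09]);v=p-h; r=np.hypot(v[0]*np.cos(np.radians(11.15))+v[1]*np.sin(np.radians(11.15)),v[2]);print(r,np.degrees(np.arcsin(v[2]/r))-11.9)
f=lambda t:np.array((180*np.cos(t)-38.6*np.sin(t)-180, 180*np.sin(t)+38.6*np.cos(t)-38.6))
b=f(np.radians(40))
for d in (41,43,45,47,49,51,53,55,57,58.5,60):
    x,z=f(np.radians(d))-b; print(f"[{x:.1f}, 0, {-z:.1f}]",end=', ')
E
```

```text
t 13.4 p [ 0.5741 -0.0437  0.2172] yang -78.85 z [ 0.002  0.    -1.   ] q [-15.5  26.7  89.7   0.   63.5  63.3] f [ 2.82  5.75 -3.23] m [ 0.75 -0.36  0.08] op 0.156
0.18504281890647875 40.25286455678171
[-2.6, 0, -2.0], [-7.8, 0, -5.7], [-13.1, 0, -9.3], [-18.5, 0, -12.7], [-24.1, 0, -15.9], [-29.8, 0, -18.9], [-35.6, 0, -21.7], [-41.5, 0, -24.3], [-47.4, 0, -26.7], [-51.9, 0, -28.4], [-56.5, 0, -29.9],
```

View pics/s7.png

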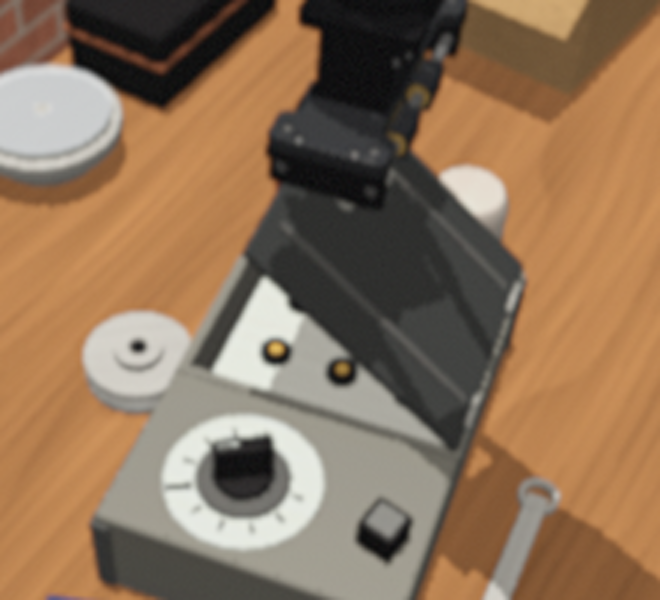

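play_rows(
  fingers=[255, 255, 255, 255, 255, 255, 255, 255, 255, 255, 255, 255, 255],
  linear=[
    [-2.6, 0, -2.0],
    [-7.8, 0, -5.7],
    [-13.1, 0, -9.3],
    [-18.5, 0, -12.7],
    [-24.1, 0, -15.9],
    [-29.8, 0, -18.9],
    [-35.6, 0, -21.7],
    [-41.5, 0, -24.3],
    [-47.4, 0, -26.7],
    [-51.9, 0, -28.4],
    [-56.5, 0, -29.9],
    [-56.5, 0, -29.9],
    [-56.5, 0, -29.9],
  ],
  rot=[
    [0, 0, 0],
    [0, 0, 0],
    [0, 0, 0],
    [0, 0, 0],
    [0, 0, 0],
    [0, 0, 0],
    [0, 0, 0],
    [0, 0, 0],
    [0, 0, 0],
    [0, 0, 0],
    [0, 0, 0],
    [0, 0, 0],
    [0, 0, 0],
  ],
)

```text
time_s: 14.75
position: [0.5192, -0.0547, 0.2469]
tcp_rot: [[0.981, 0.193, 0.003], [0.193, -0.981, 0.0], [0.003, 0.0, -1.0]]
force: [3.7, 4.5, -4.4]
opening: 0.16
```

```bash
python3 - <<'E'
from h import *
show()
im=capture('side'); crop(im,240,80,460,280,3,'pics/s8.png')
im=capture('top'); crop(im,230,120,430,280,4,'pics/t8.png')
s=bot.read_state();p=s['position']+[0,0,.019]
a=np.radians(11.15);ux=np.array([np.cos(a),np.sin(a),0]);uy=np.array([-ux[1],ux[0],0])
for hx in(.459,.4628):
    h=np.array([hx,-.066,.09]);v=p-h; r=np.hypot(v@ux,v[2]);print(r,np.degrees(np.arctan2(v[2],v@ux))-11.9)
h=np.array([.462,-.066,.09])
for t in (56,58,60,62,64):
    c,sn=np.cos(np.radians(t)),np.sin(np.radians(t)); n=np.array([0,0,1])*c-ux*sn; l=ux*c+np.array([0,0,1])*sn
    # far-left corner, upper and lower face; lid 214 long, 8 thick, top face 8 above hinge
    Q=[h+l*.214+uy*.099+n*.008,h+l*.214+uy*.099,h+uy*.099+n*.008]
    print(t,((proj('side',Q)-[240,80])*3+1).round(1).tolist())
E
```

```text
t 14.75 p [ 0.5192 -0.0547  0.2469] yang -78.87 z [ 0.003  0.    -1.   ] q [-18.3  20.5  95.2   0.1  64.2  60.5] f [ 3.73  4.47 -4.39] m [ 0.83 -0.71  0.08] op 0.16
0.18626910879063827 58.890693940210944
0.18507592257971606 59.980695373073296
56 [[315.9, 225.0], [305.5, 227.4], [462.0, 452.9]]
58 [[326.1, 223.3], [315.3, 225.3], [462.2, 453.2]]
60 [[336.5, 221.9], [325.4, 223.6], [462.4, 453.4]]
62 [[347.2, 220.8], [335.8, 222.2], [462.5, 453.7]]
64 [[358.2, 220.1], [346.5, 221.1], [462.6, 454.0]]
```

View pics/s8.png

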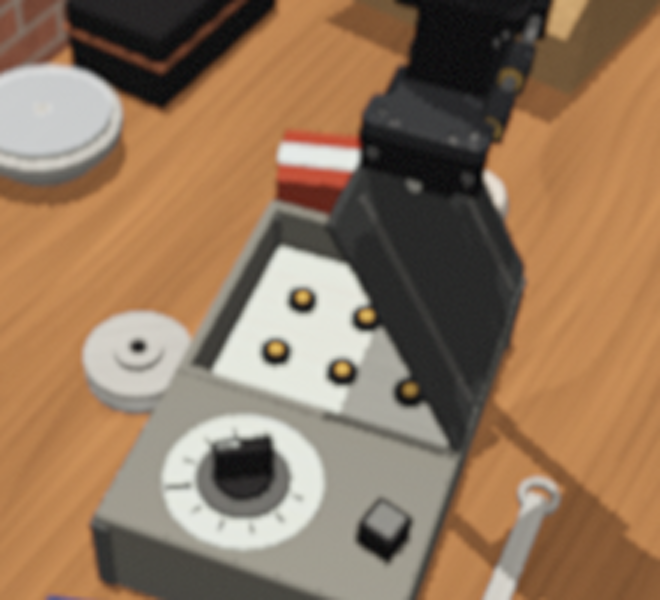

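View pics/t8.png

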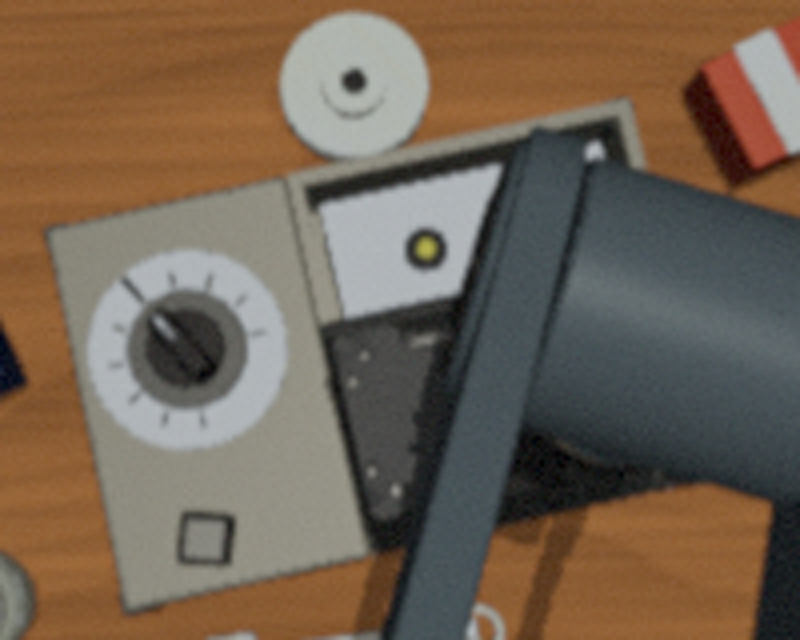

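```bash
python3 - <<'E'
from h import *
a=np.mean([capture('side').astype(float) for _ in range(3)],0); b=np.mean([capture('top').astype(float) for _ in range(3)],0)
A=np.clip(a*2,0,255).astype(np.uint8);B=np.clip(b*2,0,255).astype(np.uint8)
crop(A,335,130,375,170,15,'pics/s9.png');crop(B,300,188,340,228,15,'pics/t9.png')
crop(A,375,165,425,240,8,'pics/s9h.png')
E
```

```text
(no output)
```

View pics/s9.png

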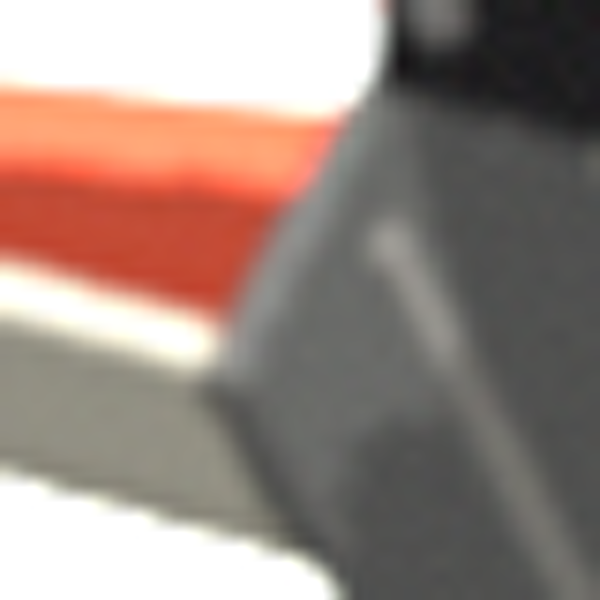

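View pics/t9.png

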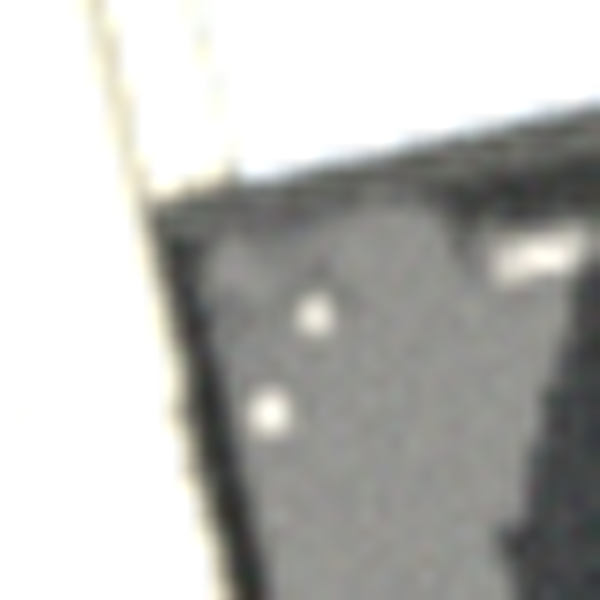

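View pics/s9h.png

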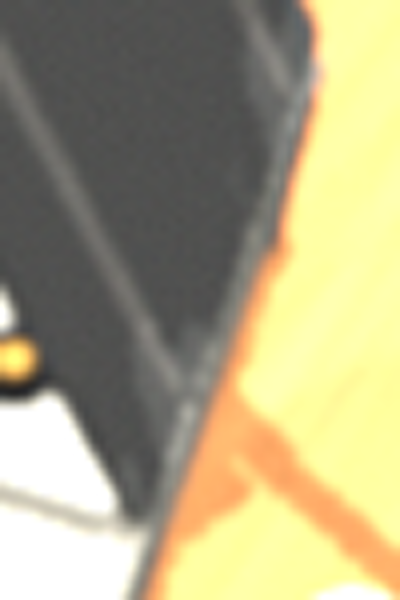

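```bash
python3 - <<'E'
from h import *
sd=(349.0-.47,155.5-.47); tp=(309.8,201.4)
x,e=tri(sd,tp); a=np.radians(11.15);ux=np.array([np.cos(a),np.sin(a),0]);uy=np.array([-ux[1],ux[0],0])
print(x,e)
for hx in(.459,.462,.4645):
    h=np.array([hx,-.066,.09]); v=x-h; print(hx,v@ux,v@uy,v[2],np.degrees(np.arctan2(v[2],v@ux)),np.hypot(v@ux,v[2]))
# top-only / side-only: on plane uy offset .098
for n,px in(('side',sd),('top',tp)):
    o,D=ray(n,[px]);D=D[0]
    for off in (.096,.099,.102):
        h=np.array([.462,-.066,.09]);t=(off-(o-h)@uy)/(D@uy);v=o+D*t-h;print(n,off,v@ux,v[2],np.degrees(np.arctan2(v[2],v@ux)),np.hypot(v@ux,v[2]))
E
```

```text
[0.54818776 0.05020189 0.27185096] [0.00055902]
0.459 0.10997519653087248 0.0967615274673335 0.1818509574825883 58.83635734245574 0.21251897465717778
0.462 0.1070318236811071 0.09734166216485123 0.1818509574825883 59.52025529299537 0.2110108575828214
0.4645 0.10457901297296927 0.097825107746116 0.1818509574825883 60.097614625356876 0.2097773598168654
side 0.096 0.10701793840250677 0.18054253076329937 59.342339882941275 0.2098772130421491
side 0.099 0.10613661780144759 0.1835457173271454 59.9610462799153 0.2120236118630822
side 0.102 0.10525529720038841 0.1865489038909914 60.56728235539521 0.2141942369245084
top 0.096 0.09151671139923047 0.34033583566452763 74.94912050195916 0.35242558009146047
top 0.099 0.12521390599107554 0.004568725225488429 2.0896448935574585 0.12529722863546472
top 0.102 0.15891110058292032 -0.33119838521354905 -64.36801079367777 0.367348755621327
```

```bash
python3 - <<'E'
from h import *
show()
im=capture('side'); capture('side'); show()
bot.hand_in(); show()
im=capture('side'); crop(im,240,80,460,280,3,'pics/s10.png')
E
```

```text
t 15.15 p [ 0.5193 -0.0546  0.2469] yang -78.86 z [ 0.003  0.    -1.   ] q [-18.3  20.5  95.2   0.1  64.2  60.5] f [ 3.75  5.05 -3.97] m [ 0.9  -0.72  0.07] op 0.159
t 15.25 p [ 0.5192 -0.0546  0.2469] yang -78.86 z [ 0.003  0.    -1.   ] q [-18.3  20.5  95.2   0.1  64.2  60.5] f [ 4.12  5.1  -4.06] m [ 0.83 -0.66  0.12] op 0.158
the job is handed in; nothing more can be done
the job is handed in; nothing more can be done
```

I turned the dial to the long mark with the lid shut. I then pinched the lid's pull, raised the lid to about 60° and handed in at about 15 s, still holding it.

- **Dial:** in the top picture the pointer lies at about 40.3° and the long mark at 40.8–41.2°, so it is within about 1°. The side view was too coarse to confirm this; its rough readings ran from 33° to 45°.
- **Lid:** the gripper's measured travel from the shut position gives 60.0°. The corner seen in both cameras gives 59–60°, depending on where I took the hinge to be. The pose and the roughly 4 N pull held steady just before hand-in.
- **Other wares:** I touched none of them on purpose. In the last pictures the pulley, relay and red carton look unmoved. The filter is partly hidden behind the lid, and the last close-ups show only part of the spanner. They leave out the jar and nearly all of the blue carton, so I did not check those at the end.
- **Forces:** about 5–6 N of sideways force stayed on the tool while it held the tab. My 1 mm correction did not remove it, but it is far below the limits.

I tried to take one more picture after hand-in, but the interface refused it, so I have no check of the final second.

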